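Put the lacquer brushes away in the flush-hatched locker

ROBOT

A 6-joint arm with a two-finger parallel gripper is mounted at the origin on the work surface. World frame = base frame: x ahead of the robot, y to its left, z up, the work surface at z = 0. Lengths are in mm, angles in degrees, forces in N, time in s.
With the tool pointing down it reaches from about 350 to 850 mm from the base axis. Payload 8.1 kg.
Tool frame: the origin (TCP) lies midway between the tips of the shut fingers; the grasp point (between the pads) lies 19 mm behind it; z points along the fingers, y is the line along which they close (so a half turn about z gives the same grasp; the last joint's range is limited). The gripper opens to 85 mm and grips with 20 to 120 N. Pads are 22 mm wide; open, the fingers measure 114 mm over their backs; the gripper's body (76 mm by 85 mm) begins 54 mm behind the grasp point. The pads swing forward as they close: fully open they stand 13 mm farther back than shut.
Start: joints at [-72.158, 7.471, 85.268, -0, 87.261, -4.893], TCP at [231.901, -553.378, 194.692] pointing down, gripper open.
Joint ranges: [-169.43, 169.43], [-51.17, 129.36], [1.28, 143.12], [-76.62, 256.62], [0, 156.53], [-152.29, 152.29]. Speed limits (degrees/s): [136.94, 136.94, 159.86, 180, 180, 180].

INTERFACE

Orientations are given as [roll, pitch, yaw] about the fixed x, y, z axes, in that order (R = Rz(yaw) Ry(pitch) Rx(roll)).
In Python, from bench import r gives the robot as it stands.
- The arm moves only by the tool step_arm, never from a script. Its arguments are lists of equal length, an entry for each row: "delta_pos": the shift along the world's x, y, z in units of 200 mm (1.0 is 200 mm), a list of three; "spin": the turn about the world's z in units of 180 degrees (1.0 is 180 degrees). In form: {"delta_pos": [[dx, dy, dz], ...], "spin": [spin, ...]}. A call has 1 to 8 rows; each row shifts and turns the commanded pose from where the row before left it; what a row does not reach is not made up. A row lasts 1/8 s, in which the tool goes at most 62.5 mm and 10.7 degrees, less where a joint would pass 70% of its speed; a pose out of reach is approached as far as the arm can. A call with a number of a shift or a turn outside -1 to 1 is refused whole. A call with a gripper value outside its range is refused whole. "gripper" is the opening, from -1 (shut) to 1 (fully open), set as the call begins (left out, the last holds). The fingers move at their own pace and stop on an object; "squeeze" is the grip in N (left out, the last holds). Time passes only in rows, so rows that do not move let the fingers close. It gives the time, the measured TCP pose, the force, the opening and the grip force at its end, in the units of the state.
- r.sense(): the state, without advancing time (a new reading comes with each control period).
- r.snapshot(name): name is "side" or "top"; returns a dict with "pixels" (384x512x3 uint8, blue, green, red), "fx", "fy", "cx", "cy" (pixels), "camera_from_world" (4x4, takes a point from world to camera coordinates). Camera axes: x right, y up, looking along -z (the intrinsics and any distortion apply to the point x, -y, -z); pixel columns grow to the right and rows downward; lengths in mm; the calibration is good to about 2 mm. A picture is of the moment at which its call begins. There is no depth.
- r.hand_in(): hands the job in; it is judged then, once.
The state is a dict: "time": time; "joint_pos": joint angles; "qd": joint speeds; "joint_efforts": joint torques, N m; "tool_pos": TCP position; "tcp_rot": TCP orientation; "ft_force": force on the tool from outside, world axes, zero at the start; "wrist_torque": the same for the moment, N m; "finger_gap": finger opening in mm; "grip_force": force on a finger pad.
Only numpy, scipy, OpenCV 4.12 (cv2) and the standard library are available. Lean on these libraries where they do the work, as an engineer would, in place of code of your own. Each camera call takes 0.05 s, during which the arm holds its last target. There are 200 camera calls.

TASK

Put the lacquer brushes away: move the tin that stands on the brush locker's hatch onto the round cork mat, then flip up the hatch's recessed ring pull and with it swing the hatch right up until it stands open past upright. Press every brush down past the sprung jaws into a pair of fork clips of its own, either way round, fully home and with the middle of the brush midway between the two clips, then shut the hatch flush with its ring lying flat, leaving the tin upright on the mat and the bottles and jar standing.

Things in the scene. Friction and masses are not known exactly. Their poses are not given: they have to be found in the camera images.
- locker: fixed dark wooden brush locker, a low box 245 (x) by 230 (y) by 95 mm high; origin at the centre of its underside, z up. Nearly all of its flat deck is the hatch. Below is an open well, 206 mm in x (between end battens that reach 74 mm up) by 192 mm in y, floor 12 mm above the bench, with three pairs of aluminium fork clips.
- hatch (a joint): angle of the wooden hatch, 0 shut, to 2.0 rad. 215 (locker x) by 190 by 10 mm, 0.4 kg. Hinge line along locker x at y = +95, z = 95 mm (locker frame, deck level); free edge at y = -95 when shut; it swings up and over to +y. Stiff friction hinge: stays at any angle; lifting at the ring takes about 6 N, closing 1 to 4 N, and it must be pushed all the way down.
- ring (a joint): angle of the ring pull to the hatch: 0 flat in its recess, 1.57 square to the hatch, to 2.7 rad. It swings freely and falls back flat by its own weight when let go. Its pivot runs along locker x, 172 mm from the hatch's hinge line (18 mm from the free edge), 4 mm below the face; when flat it points from there towards the hinge.
- ring_bar (a point): middle of the ring's end bar: straight round bar 6 mm in diameter, 36 mm long along locker x, 42 mm from the ring's pivot. Hatch shut, ring flat: its axis is 4 mm below the deck, 130 mm from the hinge line. Ring 58 mm wide outside, 46 inside. Recess 68 mm (x) by 84 mm, 20 deep: finger room 31 mm on the bar's hinge side, 36 mm inside the ring. y points from pivot to bar.
- lane0 (a point): First (nearest the hinge) of three parallel brush places in the well, 42 mm apart. The point is where the middle of a brush lies when home: axis 46 mm above the bench, 49 mm below the deck. x along the brush, z up. At x = -38 and +38 mm stands an open-topped fork clip, 12 mm long along x, slot 16 mm wide; between the two forks 64 mm are free for fingers. Jaws: see the third place.
- lane1 (a point): Second (middle) of three parallel brush places in the well, 42 mm apart. Point and clips as for the first place. The flared top of the forks is 24 mm above the point.
- lane2 (a point): Third (nearest the free edge) of three parallel brush places in the well, 42 mm apart. Point and clips as for the first. Across each fork's mouth, top face 22 mm above the point, lies a 3 mm steel jaw, hinged 10 mm to +y, reaching 5 mm past the middle, sprung shut. It gives way only downwards (1 to 5 N each) and snaps back over the brush in the last 2 mm; then the brush cannot come out.
- brush0_centre (a point): middle of one brush (may be absent; all alike), half-way along and on the axis: round pale wooden handle 12 mm in diameter from x = -85 to +50 mm, then a flat ferrule and black bristle head, 26 mm wide and 12 mm thick, to +86 mm; 40 g. Lying on the bench the axis is 6 mm up; the flat head keeps it from rolling.
- brush1_centre (a point): middle of a second brush (may be absent; all alike), half-way along and on the axis: round pale wooden handle 12 mm in diameter from x = -85 to +50 mm, then a flat ferrule and black bristle head, 26 mm wide and 12 mm thick, to +86 mm; 40 g. Lying on the bench the axis is 6 mm up; the flat head keeps it from rolling.
- brush2_centre (a point): middle of a third brush (may be absent; all alike), half-way along and on the axis: round pale wooden handle 12 mm in diameter from x = -85 to +50 mm, then a flat ferrule and black bristle head, 26 mm wide and 12 mm thick, to +86 mm; 40 g. Lying on the bench the axis is 6 mm up; the flat head keeps it from rolling.
- tin_centre (a point): centre of a squat round metal tin, brass with an aluminium lid, 62 mm in diameter and 42 mm tall, 0.15 kg; it stands upright on the hatch at the start. Its origin is half-way up, z up.
- mat_top (a point): centre of the top face of the fixed round cork mat, 100 mm in diameter, 5 mm thick, on the bench to the left of the locker.
- wash_bottle: bystander: white squeeze bottle with a bent spout, 62 mm in diameter, 215 mm tall; origin at the centre of its underside, z up.
- oil_bottle: bystander: grey bottle with a short spout, 58 mm in diameter, 170 mm tall; origin at the centre of its underside, z up.
- gold_jar: bystander: amber jar, 56 mm in diameter, 65 mm tall; origin at the centre of its underside, z up.
Mind the look-alikes: they are no part of the job. Of the things like the part that bears mat_top, leave any that is turquoise; of the rest the smaller one is meant.

How it is judged:
By the outcome, as a careful person would: the job done as asked, in the order asked, and still so for the second after the job is handed in, with the robot touching nothing.
Of brush0, brush1, brush2 only 2 to 3 are there at a start; the rules pass over those that are not, and their reading is None.
At some moment in a run one of brush0, brush1, brush2, tin may be knocked a few centimetres aside while the robot is not near it.
Once in a run the grip may slacken for a moment while it holds something.
It also fails if it takes over 210 s, if anything falls off the work surface, if the arm or the gripper's body presses on something with over 40 N, if the wrist force passes 120 N, or if a joint passes its speed limit or range.

## Working session

There is one attempt and no reset: what is moved stays moved. The work goes in short steps, Python scripts to look and compute and a tool call to move; the robot and the scene stay as the last step left them, time stands still between calls to the robot, and variables do not carry over. Pictures are saved under pics/ and viewed, at most 14 in all, crops included, and the job is handed in when it is done.

Besides the shell and the picture viewer there is one more tool, called after "Call:" as a command line: name --pt "numbers of a row" for each row, then --argument value for the rest. step_arm: Moves the arm, as the interface text tells. Shifts and turns lie within -1 to 1; 1 stands for 200 mm of shift or 180 degrees of turn. Its arguments: {"type":"object","properties":{"delta_pos":{"type":"array","items":{"type":"array","items":{"type":"number","minimum":-1,"maximum":1}}},"spin":{"type":"array","items":{"type":"number","minimum":-1,"maximum":1}},"gripper":{"type":"number"},"squeeze":{"type":"number"}},"required":["delta_pos","spin"]}

```bash
mkdir -p pics; ls; cat > h.py <<'E'
import numpy as np, cv2
from bench import r
def snap(n,f=None):
    s=r.snapshot(n)
    if f: cv2.imwrite(f'pics/{f}.png',s['pixels'])
    return s
def proj(s,P):
    P=np.atleast_2d(np.array(P,float)); T=np.array(s['camera_from_world'])
    c=(T[:3,:3]@P.T).T+T[:3,3]; x,y,z=c[:,0],-c[:,1],-c[:,2]
    return np.c_[s['fx']*x/z+s['cx'],s['fy']*y/z+s['cy']]
def back(s,uv,z):
    uv=np.atleast_2d(np.array(uv,float)); T=np.array(s['camera_from_world']); R=T[:3,:3];o=-R.T@T[:3,3]
    d=np.c_[(uv[:,0]-s['cx'])/s['fx'],-(uv[:,1]-s['cy'])/s['fy'],-np.ones(len(uv))]@R
    return o+d*((z-o[2])/d[:,2])[:,None]
E
python3 - <<'E'
from h import *
a=snap('top');b=snap('side')
print(a.keys(),[a[k] for k in('fx','fy','cx','cy')])
for s in(a,b):
  T=np.array(s['camera_from_world']);print((-T[:3,:3].T@T[:3,3]).round(),T[:3,:3].round(2).tolist())
cv2.imwrite('pics/top0.png',a['pixels']);cv2.imwrite('pics/side0.png',b['pixels'])
print(r.sense())
E
```

```text
pics
dict_keys(['pixels', 'fx', 'fy', 'cx', 'cy', 'camera_from_world']) [418.736199280455, 418.736199280455, 261.4956031837947, 196.66494176445804]
[ 517.   74. 1327.] [[-0.02, -1.0, 0.02], [1.0, -0.02, 0.07], [-0.07, 0.02, 1.0]]
[ 204.  699. 1011.] [[-0.84, -0.54, 0.01], [0.42, -0.64, 0.65], [-0.34, 0.55, 0.76]]
{'time': 0.1, 'joint_pos': array([-7.21589040e+01,  7.51336676e+00,  8.53230772e+01, -5.39219732e-04,
        8.72617892e+01, -4.89231678e+00]), 'qd': array([-0.02295828, -0.08593775, -0.10016641, -0.07668901,  0.22329421,
       -0.01456465]), 'joint_efforts': array([ 3.69926183e-04, -5.70955646e+01, -5.01941121e+01, -2.00594018e-04,
        8.25225172e-03, -5.25641235e-05]), 'tool_pos': array([ 231.71796888, -552.84098405,  193.72207044]), 'tcp_rot': array([-1.79902079e+02, -7.84105628e-03,  2.27334323e+01]), 'ft_force': array([-0.04570835, -0.2572016 , -0.52409544]), 'wrist_torque': array([-0.00625454, -0.00930704,  0.00250837]), 'grip_force': 0.0, 'finger_gap': 85.25412790910056}
```

View pics/top0.png

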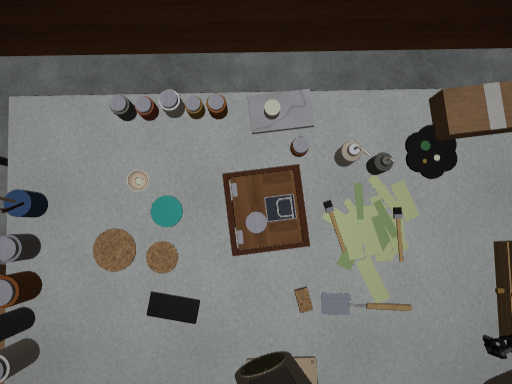

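View pics/side0.png

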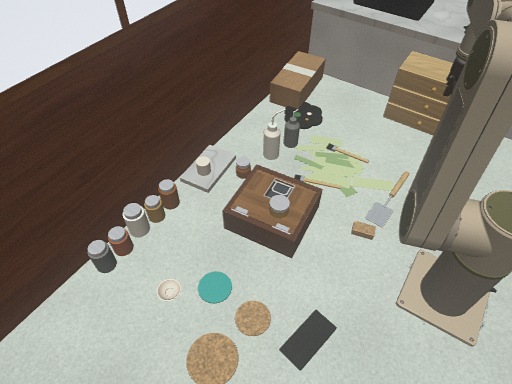

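Top view (image right = world −y, up = +x): the locker is around (266,210) with its hinges on the left edge. The tin is at (257,222) and the ring at (284,207). Brushes are at (335,228) and (399,235).
- **Mat candidates:** the large cork at (114,250), the small cork at (162,257) and the turquoise disc at (167,211). The small cork is meant.
- **Brush look-alike:** the spatula at (365,305).
- **Tin look-alikes:** the pot at (272,108) and the jar at (300,146). The tin is the one on the hatch.

```bash
python3 - <<'E'
from h import *
s=snap('top');im=s['pixels']
a=cv2.resize(im[155:275,212:422],None,fx=3.8,fy=3.8,interpolation=cv2.INTER_CUBIC)[:, :798]
b=cv2.resize(im[225:285,80:220],None,fx=2.3,fy=2.3)
o=np.zeros((456+138,798,3),np.uint8);o[:456]=a[:456];o[456:,:b.shape[1]]=b
cv2.imwrite('pics/crop1.png',o)
hsv=cv2.cvtColor(im,cv2.COLOR_BGR2HSV)
# small cork
m=cv2.inRange(hsv,(5,60,90),(22,255,255));m[:, :140]=0;m[:,185:]=0;m[:235]=0;m[280:]=0
u=np.argwhere(m)[:,::-1];print(len(u),u.mean(0),back(s,u.mean(0),5),2*np.sqrt(len(u)/np.pi)*1322/418.7)
u=np.argwhere(m)[:,::-1]; print(u.min(0),u.max(0))
E
```

```text
796 [161.61180905 256.85301508] [[426.80485087 363.77232127   5.        ]] 100.51713172972045
[146 241] [177 272]
```

View pics/crop1.png

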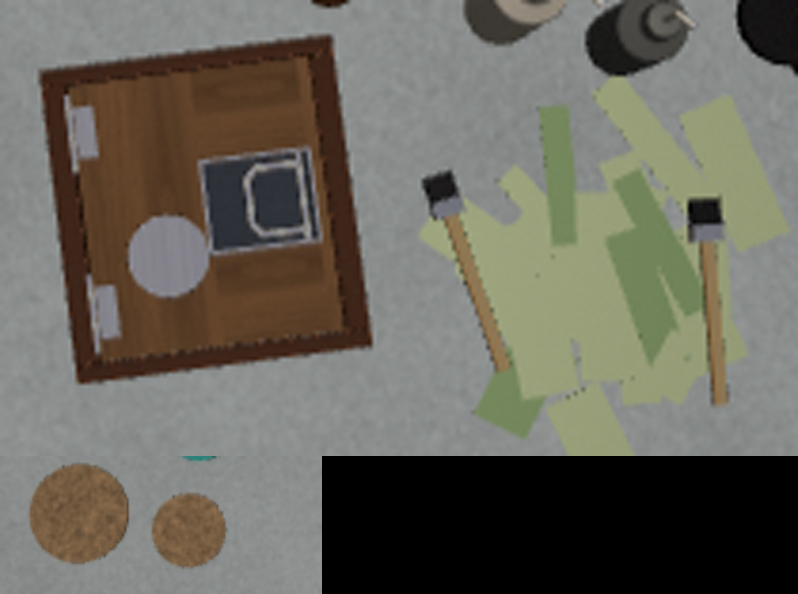

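The crop shows the small cork measuring 100.5 mm, so it is the right mat. It also shows the locker corners, the ring with its bar towards the hinge, the tin, and two brushes with their heads at the top.

```bash
python3 - <<'E'
from h import *
s=snap('top');im=s['pixels']
f=lambda p:(np.array(p,float)+.5)/3.8-.5+[212,155]
C=back(s,f([(40,72),(331,37),(372,346),(79,382)]),95)
print('corners',C.round(1).tolist(),[np.linalg.norm(C[i]-C[i-1]).round() for i in range(4)])
c=C.mean(0);ey=(C[0]+C[3]-C[1]-C[2]);yaw=np.degrees(np.arctan2(ey[1],ey[0]))-90
ex=C[0]+C[1]-C[2]-C[3];print('locker',c,yaw,np.degrees(np.arctan2(ex[1],ex[0])))
print('tin',back(s,f((168,256)),137))
print('ring bar, pivot',back(s,f([(252,201),(304,194)]),91))
R=(back(s,f([(200,160),(308,147),(321,241),(213,255)]),95));print('recess',R.round(1).tolist(),R.mean(0))
for h,t in (((438,182),(504,371)),((705,203),(720,404))):
  h=f(h);t=f(t)
  print('brush head mid,tail',back(s,[h,t],6).round(1).tolist())
E
```

```text
corners [[672.6, 163.8, 95.0], [695.0, -63.7, 95.0], [454.2, -88.0, 95.0], [432.5, 138.3, 95.0]] [np.float64(241.0), np.float64(229.0), np.float64(242.0), np.float64(227.0)]
locker [563.57135805  37.6213285   95.        ] 5.546510171814745 5.902994176637246
tin [[527.00344005  67.94691044 137.        ]]
ring bar, pivot [[568.46018204   1.36377725  91.        ]
 [572.93703624 -39.29944367  91.        ]]
recess [[601.1, 41.1, 95.0], [609.3, -43.1, 95.0], [536.0, -51.0, 95.0], [527.3, 32.9, 95.0]] [568.40612845  -5.0322821   95.        ]
brush head mid,tail [[584.1, -159.3, 6.0], [426.2, -208.5, 6.0]]
brush head mid,tail [[561.2, -382.4, 6.0], [394.4, -387.1, 6.0]]
```

Call:
step_arm --pt "0.11 0.23 0.05" --pt "0.11 0.23 0.05" --pt "0.11 0.23 0" --pt "0.11 0.23 0" --pt "0.11 0.23 0" --pt "0.11 0.23 0" --pt "0.11 0.23 0" --pt "0.11 0.23 0" --spin '[-0.048, -0.048, 0, 0, 0, 0, 0, 0]' --gripper 1

```text
time: 1.2
tool_pos: [408.3, -183.8, 214.7]
tcp_rot: [180.0, -0.0, 5.4]
ft_force: [1.5, -0.3, -0.4]
finger_gap: 85.5
grip_force: 0.0
```

Call:
step_arm --pt "0.12 0.25 0" --pt "0.12 0.25 0" --pt "0.12 0.25 0" --pt "0.12 0.25 0" --pt "0.12 0.26 0" --pt "0 0 0" --pt "0 0 0" --spin '[0, 0, 0, 0, 0, 0, 0]'

```text
time: 2.08
tool_pos: [527.5, 66.5, 214.3]
tcp_rot: [180.0, 0.1, 5.5]
ft_force: [0.4, 0.1, -0.5]
finger_gap: 85.6
grip_force: 0.0
```

Call:
step_arm --pt "0 0.0075 -0.2" --pt "0 0 -0.2" --pt "0 0 -0.1" --pt "0 0 -0.085" --pt "0 0 0" --spin '[0, 0, 0, 0, 0]'

```text
time: 2.7
tool_pos: [526.9, 67.2, 96.6]
tcp_rot: [-180.0, 0.1, 5.4]
ft_force: [-0.1, -0.7, -0.4]
finger_gap: 85.6
grip_force: 0.0
```

Call:
step_arm --pt "0 0 0" --pt "0 0 0" --pt "0 0 0" --pt "0 0 0" --pt "0 0 0" --pt "0 0 0" --pt "0 0 0" --pt "0 0 0" --spin '[0, 0, 0, 0, 0, 0, 0, 0]' --gripper -1 --squeeze 50

```text
time: 3.7
tool_pos: [530.1, 68.4, 100.4]
tcp_rot: [180.0, -0.3, 5.5]
ft_force: [-0.8, 1.2, 9.6]
finger_gap: -0.5
grip_force: 4.6
```

Call:
step_arm --pt "0 0 0.05" --pt "0 0 0.1" --pt "0 0 0.1" --pt "0 0 0" --spin '[0, 0, 0, 0]'

```text
time: 4.2
tool_pos: [529.6, 68.2, 150.3]
tcp_rot: [180.0, -0.2, 5.5]
ft_force: [0.8, 0.3, 0.5]
finger_gap: -0.1
grip_force: 0.0
```

```bash
python3 - <<'E'
from h import *
s=snap('top');t=snap('side')
a=cv2.resize(s['pixels'][150:270,150:320],None,fx=3.4,fy=3.4,interpolation=cv2.INTER_CUBIC)[:300*2,:400*2]
b=t['pixels'][120:350,170:370]
o=np.zeros((408,578+200,3),np.uint8);o[:,:578]=a;o[:230,578:]=b
cv2.imwrite('pics/c2.png',o)
E
```

```text
(no output)
```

View pics/c2.png

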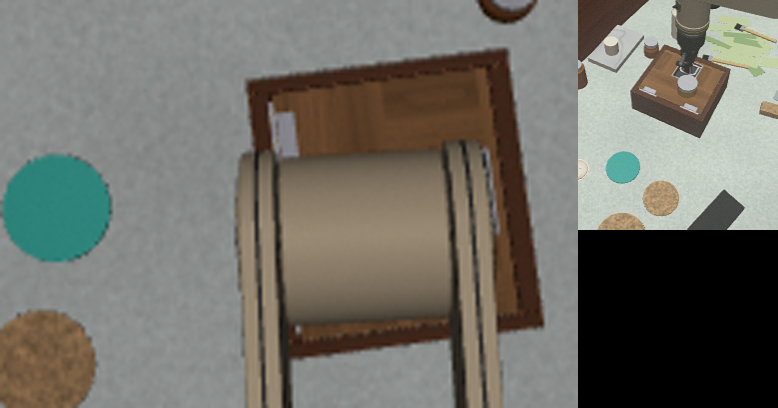

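The side view shows the tin still upright on the hatch, lid at about (279,202), with the gripper standing just beside it. I'll cross-check the localisation.

```bash
python3 - <<'E'
from h import *
t=snap('side');s=snap('top')
print(proj(t,[[529.6,68.2,150.3],[527,68,137],[529.6,68.2,116]]))
cv2.imwrite('pics/c3.png',cv2.resize(t['pixels'][110:260,200:350],None,fx=4,fy=4,interpolation=cv2.INTER_CUBIC))
c0=cv2.imread('pics/side0.png');cv2.imwrite('pics/c3.png',np.hstack([cv2.resize(q[140:260,215:330],None,fx=3.4,fy=3.4,interpolation=cv2.INTER_CUBIC) for q in (c0,t['pixels'])]))
E
```

```text
[[278.05735066 198.84286712]
 [278.59132609 201.96042532]
 [277.45460158 205.93641349]]
```

View pics/c3.png

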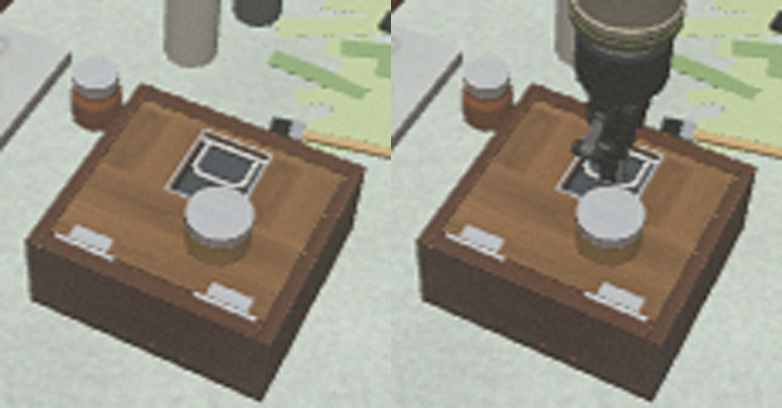

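```bash
python3 - <<'E'
from h import *
s=snap('top');t=snap('side')
print('start tcp in top',proj(s,[[231.9,-553.4,194.7],[231.9,-553.4,232],[231.9,-553.4,300]]))
print(back(t,(279,193),150),back(t,(279,193),187),back(t,(279,193),170))
a=cv2.imread('pics/top0.png')
cv2.imwrite('pics/c4.png',cv2.resize(a[225:384,400:512],None,fx=3.7,fy=3.7,interpolation=cv2.INTER_CUBIC))
E
```

```text
start tcp in top [[490.29327202 326.32520894]
 [498.4025196  329.78227763]
 [514.71204611 336.73522274]]
[[539.17658952  46.70287421 150.        ]] [[524.76302316  74.75819103 187.        ]] [[531.38547257  61.86791033 170.        ]]
```

View pics/c4.png

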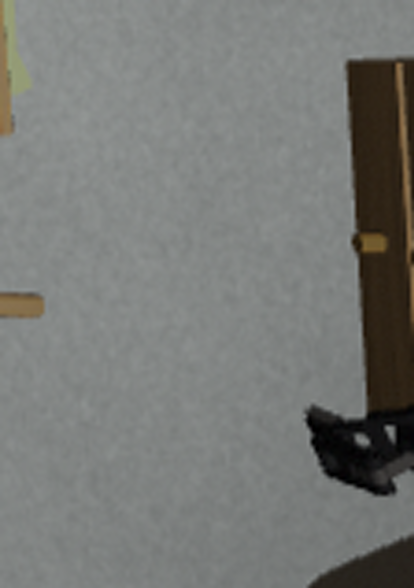

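Call:
step_arm --pt "-0.05 0.2 0.05" --pt "-0.05 0.2 0" --pt "-0.05 0.2 0" --pt "-0.05 0.2 0" --pt "0 0.1 -0.2" --pt "0 0 -0.2" --pt "0 0 -0.1" --pt "0 0 0" --spin '[0, 0, 0, 0, 0, 0, 0, 0]'

```text
time: 5.5
tool_pos: [485.6, 247.3, 55.0]
tcp_rot: [179.9, 0.3, 5.5]
ft_force: [0.2, -0.4, -0.5]
finger_gap: -0.2
grip_force: 0.0
```

```bash
python3 - <<'E'
from h import *
s=snap('top');t=snap('side');P=np.array(r.sense()['tool_pos']);print(P)
o=[]
for q in(s,t):
  im=q['pixels'].copy()
  p=proj(q,[P,P+[0,0,40]]).round(1);print(p.tolist());u,v=p[0].astype(int)
  o.append(cv2.resize(im[max(v-70,0):v+50,u-60:u+60],(390,390),interpolation=cv2.INTER_CUBIC));print(u-60,max(v-70,0))
cv2.imwrite('pics/c5.png',np.hstack(o))
E
```

```text
[488.05136972 248.12837615  58.09707975]
[[196.2, 236.7], [194.3, 237.0]]
136 166
[[256.5, 265.5], [256.6, 258.4]]
196 195
```

View pics/c5.png

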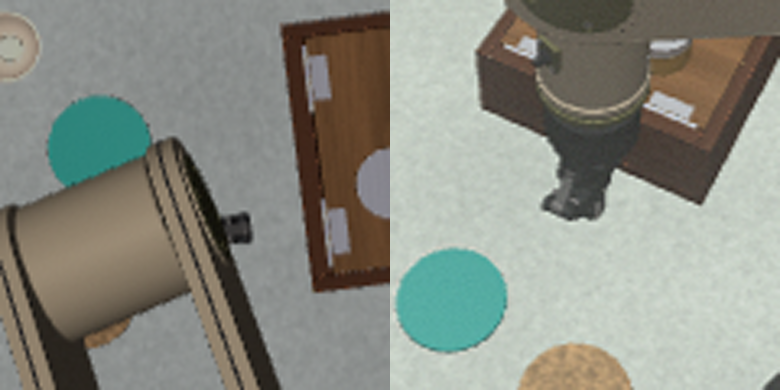

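Call:
step_arm --pt "0 0 -0.1" --pt "0 0 -0.05" --pt "0 0 0" --pt "0 0 0" --spin '[0, 0, 0, 0]'

```text
time: 6.1
tool_pos: [488.5, 248.3, 28.6]
tcp_rot: [-180.0, -0.1, 5.4]
ft_force: [-0.3, 0.4, -0.5]
finger_gap: -0.1
grip_force: 0.0
```

Call:
step_arm --pt "0 0 -0.025" --pt "0 0 -0.025" --pt "0 0 0" --spin '[0, 0, 0]'

```text
time: 6.48
tool_pos: [487.3, 247.9, 17.0]
tcp_rot: [180.0, 0.1, 5.5]
ft_force: [-1.1, -0.1, -0.1]
finger_gap: -0.1
grip_force: 0.0
```

Call:
step_arm --pt "0 0 -0.025" --pt "0 0 -0.025" --pt "0 0 0" --spin '[0, 0, 0]'

```text
time: 6.85
tool_pos: [487.3, 247.9, 6.9]
tcp_rot: [180.0, 0.1, 5.5]
ft_force: [-0.3, -0.2, 1.0]
finger_gap: -0.1
grip_force: 0.0
```

Call:
step_arm --pt "0 0 -0.025" --pt "0 0 -0.025" --pt "0 0 0" --spin '[0, 0, 0]'

```text
time: 7.22
tool_pos: [487.3, 247.9, -3.0]
tcp_rot: [180.0, 0.1, 5.5]
ft_force: [0.4, 0.8, 0.6]
finger_gap: -0.1
grip_force: 0.0
```

Call:
step_arm --pt "0 0 -0.05" --pt "0 0 -0.025" --pt "0 0 0" --pt "0 0 0" --spin '[0, 0, 0, 0]'

```text
time: 7.72
tool_pos: [487.9, 248.1, -17.3]
tcp_rot: [-180.0, 0.0, 5.5]
ft_force: [-0.2, -0.5, -0.5]
finger_gap: 0.1
grip_force: 0.0
```

Call:
step_arm --pt "0 0 -0.025" --pt "0 0 -0.02" --pt "0 0 0" --pt "0 0 0" --spin '[0, 0, 0, 0]'

```text
time: 8.22
tool_pos: [487.9, 248.1, -26.3]
tcp_rot: [180.0, 0.0, 5.5]
ft_force: [0.1, 0.1, 0.5]
finger_gap: -0.4
grip_force: 0.0
```

Call:
step_arm --pt "0 0 -0.015" --pt "0 0 -0.015" --pt "0 0 0" --pt "0 0 0" --spin '[0, 0, 0, 0]'

```text
time: 8.72
tool_pos: [487.9, 248.1, -32.4]
tcp_rot: [180.0, 0.0, 5.5]
ft_force: [-0.3, -0.1, -0.2]
finger_gap: 0.1
grip_force: 0.0
```

Call:
step_arm --pt "0 0 -0.01" --pt "0 0 -0.01" --pt "0 0 0" --pt "0 0 0" --spin '[0, 0, 0, 0]'

```text
time: 9.22
tool_pos: [487.8, 248.1, -36.4]
tcp_rot: [180.0, 0.0, 5.5]
ft_force: [0.3, -0.1, -0.5]
finger_gap: -0.1
grip_force: 0.0
```

Call:
step_arm --pt "0 0 -0.01" --pt "0 0 -0.01" --pt "0 0 0" --pt "0 0 0" --spin '[0, 0, 0, 0]'

```text
time: 9.72
tool_pos: [488.0, 248.2, -36.7]
tcp_rot: [180.0, 0.0, 5.5]
ft_force: [-18.3, -8.0, 39.7]
finger_gap: 0.2
grip_force: 19.7
```

Call:
step_arm --pt "0 0 0.03" --pt "0 0 0.01" --pt "0 0 0" --pt "0 0 0" --spin '[0, 0, 0, 0]'

```text
time: 10.22
tool_pos: [487.5, 248.0, -32.8]
tcp_rot: [180.0, 0.0, 5.5]
ft_force: [-0.2, 1.5, 0.2]
finger_gap: -0.0
grip_force: 0.0
```

```bash
python3 - <<'E'
from h import *
t=snap('side');P=np.array(r.sense()['tool_pos']);print(P)
P[2]+=36.5
u=proj(t,[P,P+[20,0,0],P+[0,20,0]]);print(u)
K=8;o=np.array([220,215])
im=cv2.resize(t['pixels'][215:290,220:300],None,fx=K,fy=K,interpolation=cv2.INTER_CUBIC)
for q,c in zip(u,[(0,0,255),(0,255,0),(255,0,0)]): cv2.circle(im,tuple(((q-o+.5)*K).astype(int)),3,c,1)
cv2.imwrite('pics/c6.png',im)
E
```

```text
[487.52843168 247.95149637 -32.83507538]
[[256.50569412 274.55815155]
 [250.95090124 271.25341958]
 [252.8141677  279.65173833]]
```

View pics/c6.png

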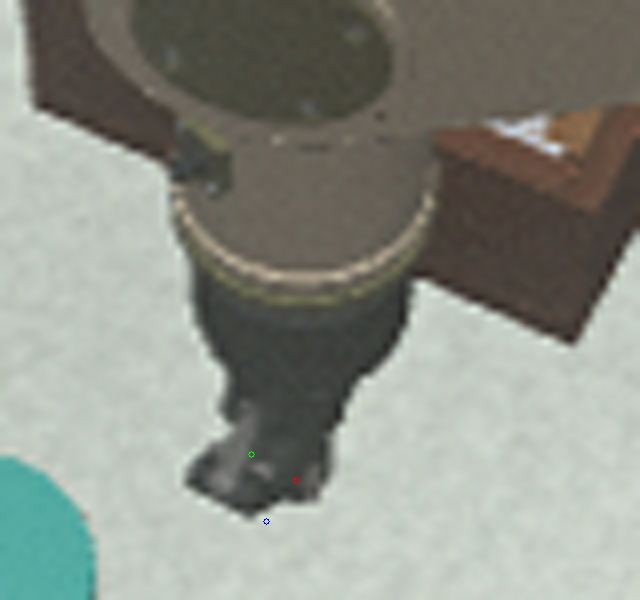

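Call:
step_arm --pt "0 0 0.1" --pt "0 0 0.1" --pt "0 0 0.05" --pt "0 0 0" --pt "0 0 0" --pt "0 0 0" --spin '[0, 0, 0, 0, 0, 0]'

```text
time: 11.02
tool_pos: [487.2, 247.8, 16.7]
tcp_rot: [180.0, 0.1, 5.5]
ft_force: [-0.5, 0.1, -0.2]
finger_gap: 0.4
grip_force: 0.0
```

```bash
cat > g.py <<'E'
from h import *
import sys
def g(n):
    t=snap('side');q=r.sense();P=np.array(q['tool_pos']);print(P.round(1),q['tcp_rot'].round(1),q['joint_pos'].round(1))
    np.save(n,t['pixels']);P[2]+=36.5;K=6
    u=proj(t,[P,P+[20,0,0],P+[0,20,0]]);o=np.array([220,210])
    im=cv2.resize(t['pixels'][210:285,220:286],None,fx=K,fy=K,interpolation=cv2.INTER_CUBIC)
    for q,c in zip(u,[(0,0,255),(0,255,0),(255,0,0)]): cv2.circle(im,tuple(((q-o+.5)*K).astype(int)),2,c,1)
    cv2.imwrite(n+'.png',im[:, :396])
g(sys.argv[1])
E
python3 g.py A
```

```text
[487.3 247.9  16.8] [1.8e+02 1.0e-01 5.5e+00] [ 21.6   8.6 103.5  -0.   68.  106.1]
```

Call:
step_arm --pt "0 0 0" --pt "0 0 0" --pt "0 0 0" --pt "0 0 0" --pt "0 0 0" --pt "0 0 0" --pt "0 0 0" --pt "0 0 0" --spin '[0, 0, 0, 0, 0, 0, 0, 0]' --gripper 1

```text
time: 12.08
tool_pos: [487.9, 248.1, 17.7]
tcp_rot: [-180.0, -0.0, 5.5]
ft_force: [-0.4, -0.4, -0.0]
finger_gap: 85.8
grip_force: 0.0
```

```bash
python3 g.py B
```

```text
[487.9 248.1  17.7] [-180.    -0.     5.5] [ 21.6   8.5 103.4   0.   68.  106.1]
```

Call:
step_arm --pt "0 0 0" --pt "0 0 0" --pt "0 0 0" --pt "0 0 0" --pt "0 0 0" --pt "0 0 0" --pt "0 0 0" --pt "0 0 0" --spin '[0.05, 0.05, 0.05, 0.05, 0.05, 0.05, 0.05, 0.05]'

```text
time: 13.12
tool_pos: [487.9, 248.1, 17.7]
tcp_rot: [180.0, -0.0, 77.8]
ft_force: [-0.1, -0.5, -0.9]
finger_gap: 85.4
grip_force: 0.0
```

Call:
step_arm --pt "0 0 0" --pt "0 0 0" --pt "0 0 0" --pt "0 0 0" --spin '[0.05, 0.05, 0, 0]'

```text
time: 13.62
tool_pos: [487.9, 248.1, 17.7]
tcp_rot: [-180.0, -0.0, 95.3]
ft_force: [1.2, 0.6, 0.2]
finger_gap: 85.7
grip_force: 0.0
```

```bash
python3 g.py C; python3 -c "
import cv2,numpy as np
I=[cv2.imread(n+'.png') for n in 'ABC'];I=[cv2.resize(i,(266,302)) for i in I]
I=[cv2.imread(n+'.png') for n in 'ABC']
z=np.hstack(I);cv2.imwrite('pics/c7.png',cv2.resize(z,(798,int(z.shape[0]*798/z.shape[1]))))"
```

```text
[487.9 248.1  17.7] [-180.     0.    95.3] [ 21.6   8.5 103.4   0.   68.   16.3]
```

View pics/c7.png

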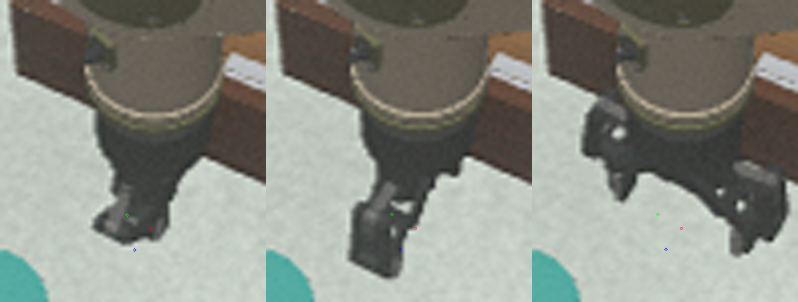

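The reported z is low: true z is reported z + 36.5. Bench contact came at −36.5 and lid contact at 100.4 against a true 137. In the third panel the midpoint of the open tips (681,226) falls on the predicted point (681,228), so xy is right. I'll retry the tin with this offset.

Call:
step_arm --pt "0 0 0.28" --pt "0 0 0.29" --pt "0.05 -0.22 0" --pt "0.05 -0.22 0" --pt "0.05 -0.23 0" --pt "0.045 -0.23 0" --pt "0 0 0" --pt "0 0 0" --spin '[0, 0, 0, 0, 0, 0, 0, 0]'

```text
time: 14.68
tool_pos: [526.8, 68.3, 131.6]
tcp_rot: [-180.0, -0.0, 95.3]
ft_force: [0.5, -0.3, 0.5]
finger_gap: 85.7
grip_force: 0.0
```

```bash
python3 - <<'E'
from h import *
t=snap('side');print(r.sense()['tool_pos'])
cv2.imwrite('pics/x.png',t['pixels'])
a=cv2.imread('pics/side0.png')
print(np.abs(a[195:225,265:295].astype(int)-t['pixels'][195:225,265:295]).mean())
E
```

```text
[526.72285064  68.85574517 131.62208582]
2.3777777777777778
```

Call:
step_arm --pt "0 0 -0.15" --pt "0 0 -0.1" --pt "0 0 -0.08" --pt "0 0 0" --pt "0 0 0" --spin '[0, 0, 0, 0, 0]'

```text
time: 15.35
tool_pos: [527.5, 68.5, 66.5]
tcp_rot: [179.9, 0.0, 95.5]
ft_force: [-0.3, -0.0, 0.9]
finger_gap: 85.4
grip_force: 0.0
```

Call:
step_arm --pt "0 0 0" --pt "0 0 0" --pt "0 0 0" --pt "0 0 0" --pt "0 0 0" --pt "0 0 0" --pt "0 0 0" --pt "0 0 0" --spin '[0, 0, 0, 0, 0, 0, 0, 0]' --gripper -1 --squeeze 50

```text
time: 16.35
tool_pos: [527.8, 68.2, 67.3]
tcp_rot: [179.9, -0.0, 95.4]
ft_force: [-2.2, 0.2, 6.3]
finger_gap: 60.2
grip_force: 53.4
```

Call:
step_arm --pt "0 0 0.1" --pt "0 0 0.15" --pt "0 0 0" --pt "0 0 0" --spin '[0, 0, 0, 0]'

```text
time: 16.85
tool_pos: [526.6, 68.0, 114.9]
tcp_rot: [-180.0, -0.0, 95.4]
ft_force: [-0.2, 0.3, -3.1]
finger_gap: 60.2
grip_force: 54.7
```

Call:
step_arm --pt "-0.072 0.211 0" --pt "-0.072 0.211 0" --pt "-0.072 0.211 0" --pt "-0.072 0.211 0" --pt "-0.072 0.211 0" --pt "-0.072 0.211 0" --pt "-0.073 0.212 0" --pt "0 0 0" --spin '[0, 0, 0, 0, 0, 0, 0, 0]'

```text
time: 17.85
tool_pos: [423.6, 365.6, 113.8]
tcp_rot: [-179.8, 0.0, 95.7]
ft_force: [-0.5, -0.2, -1.0]
finger_gap: 60.6
grip_force: 54.4
```

Call:
step_arm --pt "0 0 -0.2" --pt "0 0 -0.2" --pt "0 0 -0.1" --pt "0 0 -0.05" --pt "0 0 0" --pt "0 0 0" --spin '[0, 0, 0, 0, 0, 0]'

```text
time: 18.6
tool_pos: [427.1, 364.4, 7.3]
tcp_rot: [179.9, -0.1, 95.4]
ft_force: [0.3, 1.0, -2.1]
finger_gap: 60.1
grip_force: 54.7
```

Call:
step_arm --pt "0 0 -0.075" --pt "0 0 -0.05" --pt "0 0 -0.02" --pt "0 0 0" --pt "0 0 0" --spin '[0, 0, 0, 0, 0]'

```text
time: 19.23
tool_pos: [425.5, 363.5, -22.7]
tcp_rot: [-179.9, 0.0, 95.5]
ft_force: [-6.3, -4.2, 10.9]
finger_gap: 59.8
grip_force: 55.6
```

Call:
step_arm --pt "0 0 0.005" --pt "0 0 0" --pt "0 0 0" --pt "0 0 0" --pt "0 0 0" --pt "0 0 0" --pt "0 0 0" --spin '[0, 0, 0, 0, 0, 0, 0]' --gripper 1

```text
time: 20.1
tool_pos: [425.9, 363.7, -22.3]
tcp_rot: [-180.0, -0.0, 95.5]
ft_force: [-0.6, -0.2, -0.3]
finger_gap: 85.3
grip_force: 0.0
```

Call:
step_arm --pt "0 0 0.1" --pt "0 0 0.25" --pt "0 0 0.25" --pt "0 0 0.1" --pt "0 0 0" --spin '[0, 0, 0, 0, 0]'

```text
time: 20.72
tool_pos: [427.3, 364.7, 120.5]
tcp_rot: [179.8, -0.1, 95.5]
ft_force: [-0.2, -0.6, -1.0]
finger_gap: 85.7
grip_force: 0.0
```

Call:
step_arm --pt "0.01 -0.25 0" --pt "0.01 -0.25 0" --pt "0.01 -0.25 0" --pt "0.01 -0.25 0" --pt "0.01 -0.25 0" --pt "0.01 -0.25 0" --pt "0.01 -0.25 0" --pt "0.01 -0.25 0" --spin '[-0.05, -0.05, -0.05, -0.05, -0.05, -0.05, -0.05, -0.05]'

```text
time: 21.72
tool_pos: [440.3, -37.5, 115.6]
tcp_rot: [-179.9, 0.2, 23.2]
ft_force: [1.3, 0.5, -0.1]
finger_gap: 85.6
grip_force: 0.0
```

Call:
step_arm --pt "0 -0.25 0" --pt "0 -0.25 0" --pt "0 0 0" --pt "0 0 0" --spin '[-0.05, -0.05, 0, 0]'

```text
time: 22.22
tool_pos: [440.7, -135.6, 116.0]
tcp_rot: [-179.9, 0.2, 5.5]
ft_force: [0.5, 0.0, -1.0]
finger_gap: 85.4
grip_force: 0.0
```

```bash
python3 - <<'E'
from h import *
s=snap('top');t=snap('side');q=r.sense();print(q['tool_pos'],q['tcp_rot'],q['joint_pos'].round(1))
a=cv2.resize(s['pixels'][160:280,140:420],None,fx=2.84,fy=2.84,interpolation=cv2.INTER_CUBIC)
b=cv2.resize(t['pixels'][130:350,160:400],None,fx=1.1,fy=1.1)
o=np.zeros((a.shape[0]+b.shape[0],a.shape[1],3),np.uint8);o[:a.shape[0]]=a;o[a.shape[0]:,:b.shape[1]]=b
c=cv2.resize(s['pixels'][180:240,220:310],None,fx=5,fy=4,interpolation=cv2.INTER_CUBIC);o[a.shape[0]:,300:300+450]=np.pad(c,((0,2),(0,0),(0,0)))[:b.shape[0]]
cv2.imwrite('pics/c8.png',o);print(o.shape,a.shape)
E
```

```text
[ 441.30333209 -134.95814937  116.66066475] [-1.79930616e+02  8.89240374e-02  5.57752965e+00] [-23.4 -11.5 112.    0.   79.6  61. ]
(583, 795, 3) (341, 795, 3)
```

View pics/c8.png

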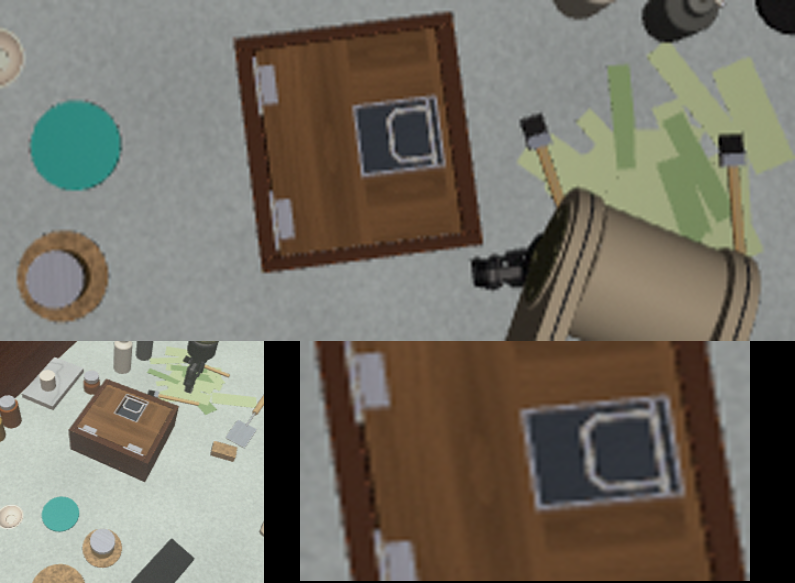

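The tin stands centred on the mat (lid about (56,278) in the crop). The recess centre matches the locker model at (563.8, 37.7), yaw 5.7. Next I compute the ring path.

```bash
cat > path.py <<'E'
import numpy as np
yaw=np.radians(5.7);O=np.array([563.8,37.7])
def W(lx,ly,lz): return np.array([O[0]+lx*np.cos(yaw)-ly*np.sin(yaw),O[1]+lx*np.sin(yaw)+ly*np.cos(yaw),lz])
def bar(th,ph):
    th,ph=np.radians([th,ph]);d=np.array([-np.cos(th),np.sin(th)]);n=np.array([np.sin(th),np.cos(th)])
    B=np.array([95,95])+172*d-4*n+42*(-np.cos(ph)*d+np.sin(ph)*n);return W(0,*B)
def deltas(P): return (np.diff(np.array(P),axis=0)/200).round(3).tolist()
E
python3 - <<'E'
from path import *
print(bar(0,0))
P=[bar(0,p) for p in(0,22,45,68,90)]; print(deltas(P))
P=[bar(t,90) for t in np.linspace(0,56,9)];print(deltas(P))
P=[bar(t,90) for t in np.linspace(56,108,9)];print(deltas(P)); print(bar(0,90),bar(56,90),bar(108,90))
E
```

```text
[567.27619124   2.87305505  91.        ]
[[0.002, -0.015, 0.079], [0.005, -0.046, 0.07], [0.007, -0.069, 0.046], [0.008, -0.078, 0.015]]
[[-0.003, 0.029, 0.103], [-0.004, 0.042, 0.099], [-0.005, 0.053, 0.093], [-0.006, 0.064, 0.086], [-0.007, 0.074, 0.077], [-0.008, 0.083, 0.068], [-0.009, 0.091, 0.057], [-0.01, 0.097, 0.046]]
[[-0.009, 0.094, 0.031], [-0.01, 0.097, 0.02], [-0.01, 0.099, 0.009], [-0.01, 0.099, -0.002], [-0.01, 0.098, -0.013], [-0.01, 0.096, -0.025], [-0.009, 0.093, -0.035], [-0.009, 0.088, -0.046]]
[571.44762073 -38.91927889 133.        ] [560.78840188  67.87232212 258.84379281] [545.49625698 221.07985635 246.83907502]
```

Call:
step_arm --pt "0.11 0.12 0" --pt "0.13 0.14 0" --pt "0.13 0.14 0" --pt "0.13 0.14 0" --pt "0.13 0.145 0" --pt "0 0 0" --pt "0 0 0" --pt "0 0 0" --spin '[0, 0, 0, 0, 0, 0, 0, 0]' --gripper -0.41

```text
time: 23.32
tool_pos: [567.3, 0.6, 117.6]
tcp_rot: [180.0, 0.0, 5.5]
ft_force: [0.1, -0.4, -0.4]
finger_gap: 25.4
grip_force: 0.0
```

Call:
step_arm --pt "0 0.011 -0.15" --pt "0 0 -0.12" --pt "0 0 -0.06" --pt "0 0 -0.04" --pt "0 0 0" --pt "0 0 0" --spin '[0, 0, 0, 0, 0, 0]'

```text
time: 24.08
tool_pos: [568.7, 2.8, 44.7]
tcp_rot: [180.0, -0.1, 5.5]
ft_force: [0.3, -0.1, -0.0]
finger_gap: 25.0
grip_force: 0.0
```

Call:
step_arm --pt "0 0 0" --pt "0 0 0" --pt "0 0 0" --pt "0 0 0" --pt "0 0 0" --pt "0 0 0" --spin '[0, 0, 0, 0, 0, 0]' --gripper -1 --squeeze 35

```text
time: 24.82
tool_pos: [568.6, 3.2, 44.4]
tcp_rot: [-180.0, -0.1, 5.5]
ft_force: [-0.2, 3.4, 5.7]
finger_gap: 4.1
grip_force: 34.5
```

Call:
step_arm --pt "0.002 -0.015 0.079" --pt "0.005 -0.046 0.07" --pt "0.007 -0.069 0.046" --pt "0.008 -0.078 0.015" --pt "0 0 0" --pt "0 0 0" --spin '[0, 0, 0, 0, 0, 0]'

```text
time: 25.58
tool_pos: [573.5, -39.6, 87.8]
tcp_rot: [179.9, -0.2, 5.4]
ft_force: [-2.6, -1.2, 12.4]
finger_gap: 4.0
grip_force: 35.9
```

Call:
step_arm --pt "-0.003 0.029 0.103" --pt "-0.004 0.042 0.099" --pt "-0.005 0.053 0.093" --pt "-0.006 0.064 0.086" --pt "0 0 0" --spin '[0, 0, 0, 0, 0]'

```text
time: 26.2
tool_pos: [569.2, -1.2, 163.0]
tcp_rot: [179.9, -0.1, 5.5]
ft_force: [2.1, -0.9, 0.7]
finger_gap: 4.1
grip_force: 34.6
```

Call:
step_arm --pt "-0.007 0.074 0.077" --pt "-0.008 0.083 0.068" --pt "-0.009 0.091 0.057" --pt "-0.01 0.097 0.046" --pt "0 0 0" --spin '[0, 0, 0, 0, 0]'

```text
time: 26.82
tool_pos: [562.0, 68.4, 211.4]
tcp_rot: [-180.0, -0.0, 5.5]
ft_force: [1.8, 1.3, 1.8]
finger_gap: 3.7
grip_force: 34.5
```

Call:
step_arm --pt "-0.009 0.094 0.031" --pt "-0.01 0.097 0.02" --pt "-0.01 0.099 0.009" --pt "-0.01 0.099 -0.002" --pt "0 0 0" --spin '[0, 0, 0, 0, 0]'

```text
time: 27.45
tool_pos: [553.8, 147.2, 222.4]
tcp_rot: [-179.9, 0.0, 5.6]
ft_force: [2.3, 2.9, 0.6]
finger_gap: 4.3
grip_force: 34.2
```

Call:
step_arm --pt "-0.01 0.098 -0.013" --pt "-0.01 0.096 -0.025" --pt "-0.009 0.093 -0.035" --pt "-0.009 0.088 -0.046" --pt "0 0 0" --pt "0 0 0" --spin '[0, 0, 0, 0, 0, 0]'

```text
time: 28.2
tool_pos: [546.1, 222.1, 198.3]
tcp_rot: [-179.9, 0.0, 5.5]
ft_force: [2.3, 3.3, -1.3]
finger_gap: 4.1
grip_force: 35.0
```

```bash
python3 - <<'E'
from h import *
s=snap('top');t=snap('side');q=r.sense();print(q['tool_pos'],q['ft_force'],q['finger_gap'])
a=cv2.resize(s['pixels'][140:280,190:330],(420,420),interpolation=cv2.INTER_CUBIC)
b=cv2.resize(t['pixels'][120:260,200:330],(390,420),interpolation=cv2.INTER_CUBIC)
cv2.imwrite('pics/c9.png',np.hstack([a,b])[:,:800])
E
```

```text
[546.18741908 221.32501023 198.65861739] [ 1.53881411  3.27422225 -2.0715866 ] 4.338555801533988
```

View pics/c9.png

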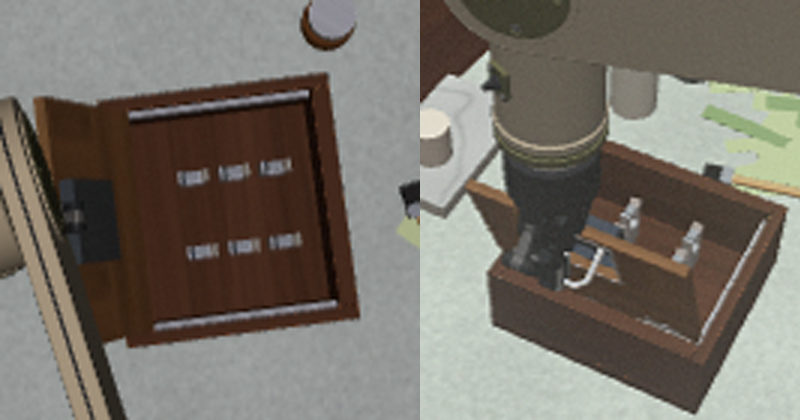

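The hatch stands past upright at about 108°. In the left crop the clips lie in two rows of three, upper (193,177), (235,172), (276,166) and lower (202,251), (244,245), (286,240).

```bash
python3 - <<'E'
from h import *
from path import *
s=snap('top')
f=lambda p:(np.array(p,float)+.5)/3-.5+[190,140]
U=back(s,f([(193,177),(235,172),(276,166)]),66);L=back(s,f([(202,251),(244,245),(286,240)]),66)
M=(U+L)/2;print(M.round(1).tolist(),np.linalg.norm(U-L,axis=1))
c,sn=np.cos(yaw),np.sin(yaw)
for m in M: d=m[:2]-O;print('locker frame',(d@[c,sn]).round(1),(d@[-sn,c]).round(1))
# brushes
im=s['pixels'];hsv=cv2.cvtColor(im,cv2.COLOR_BGR2HSV);h,S,v=cv2.split(hsv)
for (x0,x1,y0,y1) in ((318,352,194,262),(388,408,200,268)):
  m=((h>8)&(h<20)&(S>70)&(v>110)); mm=np.zeros_like(m);mm[y0:y1,x0:x1]=m[y0:y1,x0:x1]
  u=np.argwhere(mm)[:,::-1].astype(float);B=back(s,u,6)[:,:2];mu=B.mean(0);w=np.linalg.svd(B-mu,full_matrices=0)[2][0];w*=np.sign(w[0])
  k=(B-mu)@w;dk=((v<60)&(S<140));d2=np.zeros_like(dk);d2[y0:y1,x0:x1]=dk[y0:y1,x0:x1];D=back(s,np.argwhere(d2)[:,::-1],6)[:,:2]
  kd=(D-mu)@w
  print(len(u),mu.round(1),np.degrees(np.arctan2(w[1],w[0])).round(1),k.min().round(1),k.max().round(1),'head',len(D),kd.min() if len(D) else 0,kd.max() if len(D) else 0,'ctr via tail',(mu+w*(k.min()+85)).round(1))
E
```

```text
[[560.7, 67.8, 66.0], [565.2, 25.5, 66.0], [569.8, -16.4, 66.0]] [74.82612459 73.89918616 75.0913793 ]
locker frame -0.1 30.3
locker frame 0.2 -12.3
locker frame 0.6 -54.4
127 [ 490.8 -188.4] 17.7 -65.5 67.3 head 46 83.39744211449037 102.3440204508013 ctr via tail [ 509.3 -182.5]
125 [ 460.  -384.8] 2.1 -65.6 66.7 head 49 83.24219117605125 102.22287236397007 ctr via tail [ 479.4 -384.1]
```

Call:
step_arm --pt "0 0 0" --pt "0 0 0" --pt "0 0 0" --pt "0 0 0" --spin '[0, 0, 0, 0]' --gripper -0.41

```text
time: 28.85
tool_pos: [546.5, 220.6, 199.6]
tcp_rot: [180.0, -0.0, 5.4]
ft_force: [-1.3, 2.9, 3.4]
finger_gap: 25.4
grip_force: 1.7
```

Call:
step_arm --pt "0 0 0.1" --pt "0 0 0.2" --pt "0 0 0.25" --pt "0 0 0" --spin '[0, 0, 0, 0]'

```text
time: 29.35
tool_pos: [548.9, 221.1, 316.6]
tcp_rot: [-179.9, -0.6, 5.4]
ft_force: [-0.1, 0.2, 0.4]
finger_gap: 25.0
grip_force: 0.0
```

Call:
step_arm --pt "-0.025 -0.26 0" --pt "-0.025 -0.26 0" --pt "-0.025 -0.26 0" --pt "-0.025 -0.26 0" --pt "-0.025 -0.2 -0.2" --pt "-0.025 -0.2 -0.2" --pt "-0.025 -0.2 -0.2" --pt "-0.025 -0.2 -0.2" --spin '[0.034, 0.034, 0, 0, 0, 0, 0, 0]'

```text
time: 30.35
tool_pos: [506.0, -148.9, 148.4]
tcp_rot: [180.0, -0.0, 17.7]
ft_force: [0.8, 0.1, -0.1]
finger_gap: 24.8
grip_force: 0.0
```

Call:
step_arm --pt "0 -0.18 0" --pt "0 0 -0.2" --pt "0 0 -0.1" --pt "0 0 0" --pt "0 0 0" --pt "0 0 0" --spin '[0, 0, 0, 0, 0, 0]' --gripper -0.2

```text
time: 31.1
tool_pos: [507.6, -183.7, 91.0]
tcp_rot: [179.9, -0.1, 17.7]
ft_force: [-0.5, -0.4, -0.0]
finger_gap: 34.4
grip_force: 0.0
```

```bash
python3 - <<'E'
from h import *
s=snap('top');t=snap('side');q=r.sense();print(q['tool_pos'],q['tcp_rot'],q['ft_force'])
cv2.imwrite('pics/y.png',t['pixels']);cv2.imwrite('pics/yt.png',s['pixels'])
a=cv2.imread('pics/side0.png').astype(int)
w=np.array([np.cos(np.radians(17.7)),np.sin(np.radians(17.7)),0]);c=np.array([508.4,-182.8,6])
for k in (-80,-60,-40,40,70,80):
  u,v=proj(t,c+k*w)[0].round().astype(int);print(k,(u,v),a[v,u],t['pixels'][v,u])
E
```

```text
[ 507.30529557 -183.53919072   90.55304051] [ 1.79920640e+02 -8.29353335e-02  1.77077752e+01] [ 0.40951995 -0.1919147  -0.175996  ]
-80 (np.int64(338), np.int64(187)) [114 158 195] [113 156 193]
-60 (np.int64(333), np.int64(186)) [110 152 188] [108 150 187]
-40 (np.int64(327), np.int64(184)) [128 179 205] [131 181 207]
40 (np.int64(306), np.int64(180)) [119 167 203] [116 165 201]
70 (np.int64(298), np.int64(178)) [59 65 64] [56 60 58]
80 (np.int64(295), np.int64(178)) [58 63 60] [59 62 60]
```

Call:
step_arm --pt "0.004 0.003 -0.25" --pt "0 0 -0.2" --pt "0 0 -0.1" --pt "0 0 -0.06" --pt "0 0 0" --pt "0 0 0" --spin '[0, 0, 0, 0, 0, 0]'

```text
time: 31.95
tool_pos: [508.4, -183.2, -31.4]
tcp_rot: [179.9, -0.1, 17.7]
ft_force: [0.0, -0.5, -0.2]
finger_gap: 34.0
grip_force: 0.0
```

Call:
step_arm --pt "0 0 -0.02" --pt "0 0 0" --pt "0 0 0" --spin '[0, 0, 0]'

```text
time: 32.33
tool_pos: [507.4, -182.7, -36.5]
tcp_rot: [180.0, -0.0, 17.7]
ft_force: [-0.7, -0.2, 0.1]
finger_gap: 34.2
grip_force: 0.0
```

Call:
step_arm --pt "0 0 0" --pt "0 0 0" --pt "0 0 0" --pt "0 0 0" --pt "0 0 0" --pt "0 0 0" --spin '[0, 0, 0, 0, 0, 0]' --gripper -1 --squeeze 70

```text
time: 33.08
tool_pos: [507.9, -182.9, -36.0]
tcp_rot: [180.0, -0.0, 17.7]
ft_force: [-1.4, 1.6, 5.7]
finger_gap: 9.2
grip_force: 68.8
```

Call:
step_arm --pt "0 0 0.05" --pt "0 0 0.2" --pt "0 0 0.25" --pt "0 0 0.15" --pt "0 0 0" --pt "0 0 0" --spin '[0, 0, 0, 0, 0, 0]'

```text
time: 33.83
tool_pos: [506.8, -182.5, 92.7]
tcp_rot: [-180.0, 0.0, 17.7]
ft_force: [-0.2, 0.4, -0.9]
finger_gap: 8.5
grip_force: 68.5
```

Call:
step_arm --pt "0.077 0.208 0" --pt "0.077 0.208 0" --pt "0.077 0.208 0" --pt "0.076 0.21 0" --pt "0 0 0" --pt "0 0 0" --pt "0 0 0" --spin '[-0.033, -0.034, 0, 0, 0, 0, 0]'

```text
time: 34.7
tool_pos: [567.9, -16.8, 92.5]
tcp_rot: [-180.0, 0.1, 5.6]
ft_force: [-0.3, 0.5, -0.6]
finger_gap: 8.7
grip_force: 68.6
```

```bash
python3 - <<'E'
from h import *
s=snap('top');t=snap('side');q=r.sense();print(q['tool_pos'],q['tcp_rot'],q['ft_force'],q['finger_gap'])
a=cv2.resize(s['pixels'][150:260,225:315],None,fx=4.4,fy=4.4,interpolation=cv2.INTER_CUBIC)
b=cv2.resize(t['pixels'][140:250,215:305],None,fx=4.4,fy=4.4,interpolation=cv2.INTER_CUBIC)
cv2.imwrite('pics/c10.png',np.hstack([a,b]))
y=np.radians(5.7);w=np.array([np.cos(y),np.sin(y),0]);c=q['tool_pos'].copy();c[2]+=42
for k in(-85,50,86):print(k,((proj(s,c+k*w)[0]-[225,150])*4.4).round(),((proj(t,c+k*w)[0]-[215,140])*4.4+[396,0]).round())
E
```

```text
[568.30764082 -16.90341474  92.99021327] [1.79998652e+02 3.12473648e-02 5.54900679e+00] [-1.07632352 -0.25009006 -0.13965185] 8.87309442795475
-85 [282. 380.] [796. 215.]
50 [255. 173.] [625. 150.]
86 [248. 119.] [582. 133.]
```

View pics/c10.png

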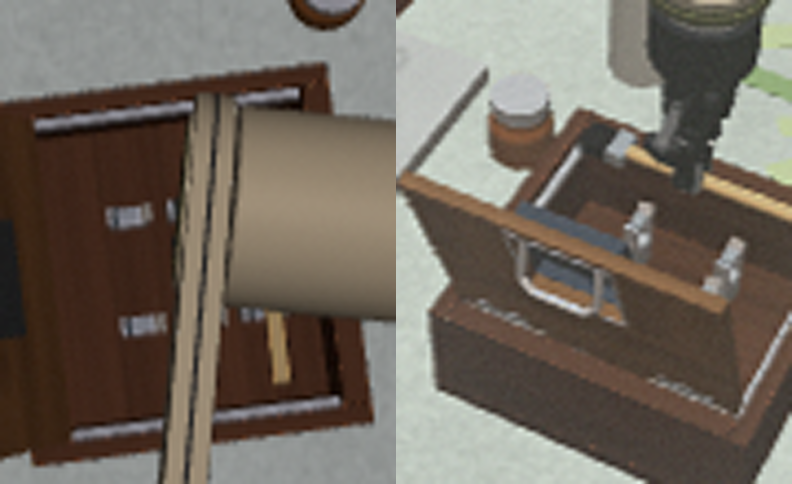

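The held brush's tail is at (283,383) against a predicted (282,380), and its head is at (582,138) as predicted. It is aligned over lane 2, so I press it in.

Call:
step_arm --pt "0.005 0.003 -0.15" --pt "0 0 -0.1" --pt "0 0 -0.05" --pt "0 0 0" --pt "0 0 0" --spin '[0, 0, 0, 0, 0]'

```text
time: 35.42
tool_pos: [570.4, -15.4, 34.2]
tcp_rot: [180.0, -0.1, 5.6]
ft_force: [1.1, 1.0, -0.0]
finger_gap: 8.6
grip_force: 68.5
```

Call:
step_arm --pt "0 0 -0.025" --pt "0 0 -0.025" --pt "0 0 -0.025" --pt "0 0 0" --spin '[0, 0, 0, 0]'

```text
time: 35.92
tool_pos: [571.6, -16.6, 19.6]
tcp_rot: [179.9, -0.2, 5.6]
ft_force: [2.8, -5.9, 3.0]
finger_gap: 9.0
grip_force: 69.1
```

Call:
step_arm --pt "0 0 -0.025" --pt "0 0 -0.025" --pt "0 0 0" --spin '[0, 0, 0]'

```text
time: 36.3
tool_pos: [569.7, -15.9, 7.7]
tcp_rot: [179.9, -0.0, 5.6]
ft_force: [2.6, -4.9, -1.9]
finger_gap: 8.6
grip_force: 68.5
```

Call:
step_arm --pt "0 0 -0.02" --pt "0 0 -0.01" --pt "0 0 0" --pt "0 0 0" --spin '[0, 0, 0, 0]'

```text
time: 36.8
tool_pos: [569.6, -15.2, 3.7]
tcp_rot: [180.0, 0.0, 5.6]
ft_force: [-8.9, -1.7, 16.7]
finger_gap: 8.9
grip_force: 70.8
```

Call:
step_arm --pt "0 0 -0.005" --pt "0 0 0" --pt "0 0 0" --pt "0 0 0" --pt "0 0 0" --spin '[0, 0, 0, 0, 0]' --gripper -0.41

```text
time: 37.42
tool_pos: [569.4, -9.7, 1.9]
tcp_rot: [-179.6, 0.0, 5.7]
ft_force: [-5.6, 23.2, 12.6]
finger_gap: 25.0
grip_force: 0.0
```

Call:
step_arm --pt "0 0 0.1" --pt "0 0 0.05" --pt "0 0 0" --pt "0 0 0" --spin '[0, 0, 0, 0]'

```text
time: 37.92
tool_pos: [569.4, -15.5, 30.8]
tcp_rot: [-180.0, 0.0, 5.6]
ft_force: [1.2, -0.2, -0.2]
finger_gap: 25.1
grip_force: 0.0
```

Call:
step_arm --pt "0 0 0" --pt "0 0 0" --pt "0 0 0" --pt "0 0 0" --pt "0 0 -0.05" --pt "0 0 0" --pt "0 0 0" --spin '[0, 0, 0, 0, 0, 0, 0]' --gripper -1

```text
time: 38.8
tool_pos: [569.4, -15.2, 21.0]
tcp_rot: [-180.0, 0.0, 5.6]
ft_force: [-0.3, 0.3, -0.0]
finger_gap: 0.1
grip_force: 0.0
```

Call:
step_arm --pt "0 0 -0.03" --pt "0 0 -0.02" --pt "0 0 0" --pt "0 0 0" --spin '[0, 0, 0, 0]'

```text
time: 39.3
tool_pos: [570.8, -15.7, 14.7]
tcp_rot: [179.9, -0.1, 5.6]
ft_force: [-13.4, -0.8, 28.0]
finger_gap: 0.0
grip_force: 14.2
```

Call:
step_arm --pt "0 0 0.1" --pt "0 0 0.25" --pt "0 0 0.2" --pt "0 0 0" --pt "0 0 0" --spin '[0, 0, 0, 0, 0]'

```text
time: 39.92
tool_pos: [569.5, -15.2, 120.9]
tcp_rot: [-180.0, 0.0, 5.6]
ft_force: [-0.5, -1.0, -0.0]
finger_gap: 0.2
grip_force: 0.0
```

```bash
cat > det.py <<'E'
from h import *
q=r.sense();print(q['tool_pos'],q['tcp_rot'])
s=snap('top');im=s['pixels'];h,S,v=cv2.split(cv2.cvtColor(im,cv2.COLOR_BGR2HSV))
x0,x1,y0,y1=375,425,185,285
m=np.zeros(h.shape,bool);m[y0:y1,x0:x1]=((h>8)&(h<20)&(S>70)&(v>110))[y0:y1,x0:x1]
u=np.argwhere(m)[:,::-1].astype(float);B=back(s,u,6)[:,:2];mu=B.mean(0);w=np.linalg.svd(B-mu,full_matrices=0)[2][0];w*=np.sign(w[0]);k=(B-mu)@w
print(len(u),mu,np.degrees(np.arctan2(w[1],w[0])),k.min(),k.max(),'ctr',mu+18.5*w)
t=snap('side');mm=s['pixels']
E
python3 det.py
```

```text
[569.48288894 -15.22258745 120.89160226] [-1.79996327e+02  1.42919649e-02  5.63755085e+00]
121 [ 460.8134683  -384.88208983] 2.3357890802706107 -63.70266879431303 65.82997549071266 ctr [ 479.29809725 -384.12810533]
```

Call:
step_arm --pt "-0.057 -0.23 0" --pt "-0.057 -0.23 0" --pt "-0.057 -0.23 0" --pt "-0.057 -0.23 0" --pt "-0.057 -0.23 0" --pt "-0.057 -0.23 0" --pt "-0.057 -0.23 0" --pt "-0.056 -0.233 0" --spin '[-0.02, 0, 0, 0, 0, 0, 0, 0]' --gripper -0.2

```text
time: 41.02
tool_pos: [477.3, -384.5, 119.4]
tcp_rot: [-179.9, 0.1, 2.0]
ft_force: [0.8, 0.9, -0.2]
finger_gap: 33.8
grip_force: 0.0
```

Call:
step_arm --pt "0 0 -0.2" --pt "0 0 0" --pt "0 0 0" --spin '[0, 0, 0]'

```text
time: 41.4
tool_pos: [478.5, -383.0, 81.0]
tcp_rot: [-179.9, 0.1, 2.1]
ft_force: [0.8, 0.2, 0.2]
finger_gap: 34.3
grip_force: 0.0
```

Call:
step_arm --pt "0.001 -0.004 -0.25" --pt "0 0 -0.2" --pt "0 0 -0.09" --pt "0 0 -0.04" --pt "0 0 0" --pt "0 0 0" --pt "0 0 0" --spin '[0, 0, 0, 0, 0, 0, 0]'

```text
time: 42.28
tool_pos: [479.7, -385.5, -33.3]
tcp_rot: [179.9, -0.1, 2.0]
ft_force: [0.6, -0.2, -0.1]
finger_gap: 33.9
grip_force: 0.0
```

Call:
step_arm --pt "-0.002 0.003 -0.012" --pt "0 0 0" --pt "0 0 0" --spin '[0, 0, 0]'

```text
time: 42.65
tool_pos: [478.4, -384.0, -37.2]
tcp_rot: [-180.0, 0.0, 2.0]
ft_force: [-0.1, 0.4, 0.7]
finger_gap: 34.3
grip_force: 0.0
```

Call:
step_arm --pt "0 0 0" --pt "0 0 0" --pt "0 0 0" --pt "0 0 0" --pt "0 0 0" --pt "0 0 0" --spin '[0, 0, 0, 0, 0, 0]' --gripper -1 --squeeze 70

```text
time: 43.4
tool_pos: [479.2, -384.6, -36.0]
tcp_rot: [179.9, -0.1, 2.0]
ft_force: [-0.2, 0.8, 5.4]
finger_gap: 9.1
grip_force: 68.9
```

Call:
step_arm --pt "0 0 0.05" --pt "0 0 0.2" --pt "0 0 0.25" --pt "0 0 0.15" --pt "0 0 0" --pt "0 0 0" --spin '[0, 0, 0, 0, 0, 0]'

```text
time: 44.15
tool_pos: [478.0, -383.6, 92.0]
tcp_rot: [-180.0, 0.0, 2.0]
ft_force: [0.4, -0.4, -0.1]
finger_gap: 8.7
grip_force: 68.4
```

Call:
step_arm --pt "0.041 0.226 0" --pt "0.041 0.226 0" --pt "0.041 0.226 0" --pt "0.041 0.226 0" --pt "0.041 0.226 0" --pt "0.041 0.226 0" --pt "0.041 0.226 0" --pt "0.041 0.226 0" --spin '[0.02, 0, 0, 0, 0, 0, 0, 0]'

```text
time: 45.15
tool_pos: [542.7, -20.8, 90.7]
tcp_rot: [-180.0, 0.2, 5.6]
ft_force: [0.1, -0.1, -0.3]
finger_gap: 8.8
grip_force: 68.6
```

Call:
step_arm --pt "0.041 0.226 0" --pt "0.042 0.225 0" --pt "0 0 0" --pt "0 0 0" --pt "0 0 0" --spin '[0, 0, 0, 0, 0]'

```text
time: 45.78
tool_pos: [560.1, 66.6, 92.1]
tcp_rot: [180.0, 0.1, 5.6]
ft_force: [0.4, -0.1, -0.6]
finger_gap: 8.7
grip_force: 68.6
```

```bash
python3 - <<'E'
from h import *
s=snap('top');q=r.sense();print(q['tool_pos'],q['tcp_rot'],q['finger_gap'])
y=np.radians(5.7);w=np.array([np.cos(y),np.sin(y),0]);c=q['tool_pos'].copy();c[2]+=42
im=s['pixels'];h,S,v=cv2.split(cv2.cvtColor(im,cv2.COLOR_BGR2HSV))
for nm,c in(('held',c),('lane2',np.array([569.2,-16,46.]))):
  m=np.zeros(h.shape,np.uint8)
  p=proj(s,[c-100*w,c+100*w]);cv2.line(m,tuple(p[0].round().astype(int)),tuple(p[1].round().astype(int)),1,7)
  for lab,M in(('wood',(h>10)&(h<22)&(S>70)&(v>135)),):
    u=np.argwhere((m>0)&M)[:,::-1].astype(float)
    if len(u)<3: print(nm,lab,'none');continue
    B=back(s,u,c[2])-c;k=B@w;e=B[:,1]*w[0]-B[:,0]*w[1];print(nm,lab,len(u),k.min().round(1),k.max().round(1),np.median(e).round(1))
E
```

```text
[560.30140204  66.54392505  92.3523776 ] [1.79990190e+02 5.39089150e-02 5.55031899e+00] 9.007832094344668
held wood 44 -82.5 -47.5 0.7
lane2 wood none
```

Call:
step_arm --pt "0.003 0.004 -0.15" --pt "0 0 -0.1" --pt "0 0 -0.05" --pt "0 0 0" --pt "0 0 0" --spin '[0, 0, 0, 0, 0]'

```text
time: 46.45
tool_pos: [562.1, 68.5, 33.8]
tcp_rot: [-180.0, -0.1, 5.6]
ft_force: [0.0, 0.4, -0.3]
finger_gap: 8.8
grip_force: 68.6
```

Call:
step_arm --pt "0 0 -0.025" --pt "0 0 -0.025" --pt "0 0 -0.025" --pt "0 0 0" --spin '[0, 0, 0, 0]'

```text
time: 46.95
tool_pos: [563.3, 67.4, 19.2]
tcp_rot: [179.9, -0.2, 5.6]
ft_force: [3.6, -6.0, 3.5]
finger_gap: 9.3
grip_force: 69.0
```

Call:
step_arm --pt "0 0 -0.025" --pt "0 0 -0.025" --pt "0 0 0" --spin '[0, 0, 0]'

```text
time: 47.32
tool_pos: [561.0, 67.6, 7.1]
tcp_rot: [179.9, 0.0, 5.6]
ft_force: [1.8, -6.5, -4.1]
finger_gap: 9.3
grip_force: 68.4
```

Call:
step_arm --pt "0 0 -0.02" --pt "0 0 -0.01" --pt "0 0 0" --pt "0 0 0" --spin '[0, 0, 0, 0]'

```text
time: 47.82
tool_pos: [561.2, 68.5, 3.7]
tcp_rot: [180.0, 0.0, 5.6]
ft_force: [-10.6, -3.7, 19.8]
finger_gap: 8.8
grip_force: 71.3
```

Home, with the same signature as the first brush. I release it, push down once to confirm, then retreat and look.

Call:
step_arm --pt "0 0 0.005" --pt "0 0 0" --pt "0 0 0" --pt "0 0 0" --pt "0 0 0" --spin '[0, 0, 0, 0, 0]' --gripper -0.5

```text
time: 48.45
tool_pos: [561.3, 68.5, 2.8]
tcp_rot: [-180.0, 0.0, 5.6]
ft_force: [1.8, -1.4, 1.3]
finger_gap: 21.7
grip_force: 0.0
```

Call:
step_arm --pt "0 0 0.1" --pt "0 0 0.05" --pt "0 0 0" --pt "0 0 0" --spin '[0, 0, 0, 0]'

```text
time: 48.95
tool_pos: [561.2, 68.6, 32.9]
tcp_rot: [-180.0, -0.0, 5.6]
ft_force: [0.6, 0.6, -0.5]
finger_gap: 21.6
grip_force: 0.0
```

Call:
step_arm --pt "0 0 0" --pt "0 0 0" --pt "0 0 0" --pt "0 0 0" --pt "0 0 -0.05" --pt "0 0 0" --pt "0 0 0" --spin '[0, 0, 0, 0, 0, 0, 0]' --gripper -1

```text
time: 49.82
tool_pos: [561.0, 68.5, 22.6]
tcp_rot: [-180.0, 0.0, 5.6]
ft_force: [0.2, -0.8, 0.1]
finger_gap: -0.2
grip_force: 0.0
```

Call:
step_arm --pt "0 0 -0.03" --pt "0 0 -0.015" --pt "0 0 0" --pt "0 0 0" --spin '[0, 0, 0, 0]'

```text
time: 50.32
tool_pos: [561.7, 68.5, 15.1]
tcp_rot: [180.0, -0.0, 5.6]
ft_force: [-5.2, -0.7, 10.9]
finger_gap: 0.0
grip_force: 5.7
```

Call:
step_arm --pt "0 0 0.1" --pt "0 0 0.2" --pt "0 0 0.25" --pt "-0.05 -0.2 0.2" --pt "-0.05 -0.25 0" --pt "-0.05 -0.25 0" --pt "-0.05 -0.25 0" --pt "-0.05 -0.25 0" --spin '[0, 0, 0, 0, 0, 0, 0, 0]'

```text
time: 51.32
tool_pos: [511.1, -173.1, 165.1]
tcp_rot: [180.0, -0.1, 5.6]
ft_force: [1.3, 0.6, 0.6]
finger_gap: -0.4
grip_force: 0.0
```

```bash
python3 - <<'E'
from h import *
s=snap('top');t=snap('side');q=r.sense();print(q['tool_pos'],q['tcp_rot'])
a=cv2.resize(s['pixels'][155:260,215:315],None,fx=4.2,fy=4.2,interpolation=cv2.INTER_CUBIC)
b=cv2.resize(t['pixels'][150:255,210:300],None,fx=4.2,fy=4.2,interpolation=cv2.INTER_CUBIC)
cv2.imwrite('pics/c11.png',np.hstack([a,b])[:,:800])
y=np.radians(5.7);w=np.array([np.cos(y),np.sin(y),0])
for c in([560.8,67.6,46],[569.2,-16,46]):print((proj(s,[np.array(c)+k*w for k in(-85,50,86)])-[215,155]).round(1)*4.2)
E
```

```text
[ 510.35234926 -176.04800967  164.94533692] [ 1.79871395e+02 -2.68697121e-02  5.36860006e+00]
[[184.8  352.38]
 [161.7  168.  ]
 [155.82 119.28]]
[[299.46 337.68]
 [275.94 153.72]
 [269.64 105.42]]
```

View pics/c11.png

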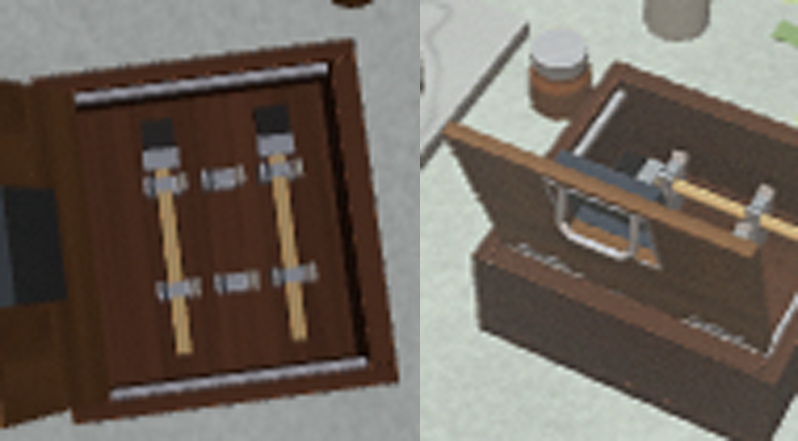

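Both brushes are home and centred: tails at (184,352) and (299,340) against predictions (185,352) and (299,338). Next I plan closing the hatch with shut fingers beside the recess.

```bash
python3 - <<'E'
from path import *
def tip(th,r=155):
    th=np.radians(th);return W(-60,95-r*np.cos(th)+14.5,95+r*np.sin(th)-36.5)
print('start',W(-60,200,213.5),'upright',W(-60,109.5,213.5))
A=[W(-60,y,213.5) for y in(200,180,160,140,125,109.5)];print(deltas(A))
P=[tip(t) for t in np.linspace(90,41,8)];print(P[0],deltas(P))
P=[tip(t) for t in np.linspace(41,6,6)];print(P[0],deltas(P),P[-1],tip(0))
E
```

```text
start [484.23271585 230.75192901 213.5       ] upright [493.22115321 140.69939993 213.5       ]
[[0.01, -0.1, 0.0], [0.01, -0.1, 0.0], [0.01, -0.1, 0.0], [0.007, -0.075, 0.0], [0.008, -0.077, 0.0]]
[493.22115321 140.69939993 213.5       ] [[0.009, -0.094, -0.006], [0.009, -0.093, -0.017], [0.009, -0.09, -0.028], [0.009, -0.086, -0.039], [0.008, -0.08, -0.049], [0.007, -0.074, -0.059], [0.007, -0.066, -0.067]]
[504.83957603  24.29781434 160.18914949] [[0.006, -0.057, -0.075], [0.005, -0.048, -0.082], [0.004, -0.038, -0.087], [0.003, -0.027, -0.091], [0.002, -0.016, -0.093]] [508.5313814  -12.68930555  74.70191181] [508.61571442 -13.53421342  58.5       ]
```

Call:
step_arm --pt "0 0 0.28" --pt "0 0 0.29" --pt "-0.02 0.1 0" --pt "-0.03 0.28 0" --pt "-0.03 0.28 0" --pt "-0.03 0.28 0" --pt "-0.03 0.28 0" --pt "0 0.28 0" --spin '[0, 0, 0, 0, 0, 0, 0, 0]'

```text
time: 52.42
tool_pos: [482.2, 131.1, 278.0]
tcp_rot: [-180.0, -0.0, 5.7]
ft_force: [0.1, 0.3, 0.0]
finger_gap: -0.0
grip_force: 0.0
```

Call:
step_arm --pt "0 0.28 0" --pt "0 0.28 0" --pt "0 0 0" --pt "0 0 0" --pt "0 0 0" --spin '[0, 0, 0, 0, 0]'

```text
time: 53.05
tool_pos: [483.3, 239.6, 277.9]
tcp_rot: [180.0, -0.0, 5.6]
ft_force: [-0.2, 1.2, 0.1]
finger_gap: 0.2
grip_force: 0.0
```

Call:
step_arm --pt "0 0 -0.2" --pt "0 0 -0.12" --pt "0.005 -0.044 0" --pt "0.01 -0.1 0" --pt "0.01 -0.1 0" --pt "0.01 -0.1 0" --pt "0 0 0" --spin '[0, 0, 0, 0, 0, 0, 0]'

```text
time: 53.92
tool_pos: [491.6, 169.8, 216.1]
tcp_rot: [-180.0, -0.2, 5.5]
ft_force: [-0.4, 0.5, -0.2]
finger_gap: -0.3
grip_force: 0.0
```

Call:
step_arm --pt "0.007 -0.075 0" --pt "0.008 -0.077 0" --pt "0.009 -0.094 -0.006" --pt "0 0 0" --spin '[0, 0, 0, 0]'

```text
time: 54.42
tool_pos: [495.0, 120.7, 212.2]
tcp_rot: [180.0, 0.1, 5.5]
ft_force: [-0.6, 0.8, -0.3]
finger_gap: 0.2
grip_force: 0.0
```

Call:
step_arm --pt "0.009 -0.093 -0.017" --pt "0.009 -0.09 -0.028" --pt "0.009 -0.086 -0.039" --pt "0.008 -0.08 -0.049" --pt "0.007 -0.074 -0.059" --pt "0.007 -0.066 -0.067" --pt "0 0 0" --spin '[0, 0, 0, 0, 0, 0, 0]'

```text
time: 55.3
tool_pos: [503.5, 23.7, 158.7]
tcp_rot: [-180.0, 0.2, 5.5]
ft_force: [-0.2, 0.8, -0.3]
finger_gap: 0.2
grip_force: 0.0
```

```bash
python3 - <<'E'
from h import *
from path import *
t=snap('side');s=snap('top');q=r.sense();print(q['tool_pos'],q['ft_force'])
a=cv2.resize(s['pixels'][155:260,205:315],(400,382),interpolation=cv2.INTER_CUBIC)
b=cv2.resize(t['pixels'][120:255,200:330],(395,410),interpolation=cv2.INTER_CUBIC)[:382]
cv2.imwrite('pics/c12.png',np.hstack([a,b]))
E
```

```text
[504.45585439  24.750286   160.35651874] [0.37225925 1.19283523 0.13099183]
```

View pics/c12.png

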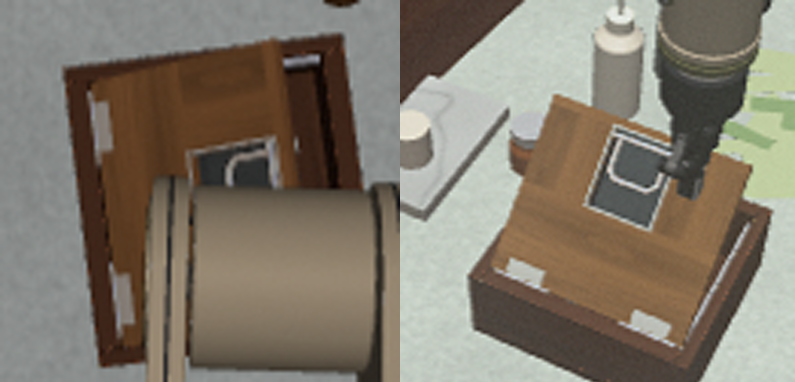

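The hatch is about 40° open with the ring lying flat in its recess and the finger on the face beside it. I continue down.

Call:
step_arm --pt "0.006 -0.057 -0.075" --pt "0.005 -0.048 -0.082" --pt "0.004 -0.038 -0.087" --pt "0.003 -0.027 -0.091" --pt "0.002 -0.016 -0.093" --pt "0 0 0" --pt "0 0 0" --spin '[0, 0, 0, 0, 0, 0, 0]'

```text
time: 56.28
tool_pos: [508.9, -12.3, 75.4]
tcp_rot: [-180.0, 0.0, 5.6]
ft_force: [-0.1, -0.4, -0.3]
finger_gap: -0.1
grip_force: 0.0
```

Call:
step_arm --pt "0 0 -0.04" --pt "0 0 -0.04" --pt "0 0 -0.01" --pt "0 0 0" --spin '[0, 0, 0, 0]'

```text
time: 56.78
tool_pos: [509.3, -12.4, 58.4]
tcp_rot: [180.0, -0.0, 5.6]
ft_force: [-3.9, 0.5, 10.3]
finger_gap: -0.1
grip_force: 5.4
```

Call:
step_arm --pt "0 0 -0.005" --pt "0 0 0" --pt "0 0 0" --spin '[0, 0, 0]'

```text
time: 57.15
tool_pos: [509.4, -12.4, 58.3]
tcp_rot: [180.0, -0.1, 5.6]
ft_force: [-8.4, 0.2, 19.5]
finger_gap: -0.2
grip_force: 9.5
```

Call:
step_arm --pt "0 0 0.05" --pt "0 0 0.25" --pt "0 -0.2 0.2" --pt "-0.05 -0.25 0" --pt "-0.05 -0.25 0" --pt "-0.05 -0.25 0" --pt "-0.05 -0.25 0" --pt "0 0 0" --spin '[0, 0, 0, 0, 0, 0, 0, 0]'

```text
time: 58.15
tool_pos: [467.8, -255.5, 156.1]
tcp_rot: [180.0, 0.0, 5.4]
ft_force: [1.0, 0.4, -0.2]
finger_gap: 0.4
grip_force: 0.0
```

```bash
python3 - <<'E'
from h import *
t=snap('side');s=snap('top')
a=cv2.resize(s['pixels'][155:285,140:320],(540,390),interpolation=cv2.INTER_CUBIC)
b=cv2.resize(t['pixels'][120:350,200:310],(187,390),interpolation=cv2.INTER_CUBIC)
cv2.imwrite('pics/c13.png',np.hstack([a,b]))
o=cv2.imread('pics/top0.png').astype(int);D=np.abs(o-s['pixels'])
print('deck diff',D[185:232,275:302].mean(),D[170:250,225:245].mean(), 'bottles',D[95:175,110:400].mean())
m=cv2.imread('pics/side0.png').astype(int);print(np.abs(m-t['pixels'])[100:260,90:265].mean())
E
```

```text
deck diff 2.91725768321513 3.3389583333333333 bottles 5.208175287356322
2.1485714285714286
```

View pics/c13.png

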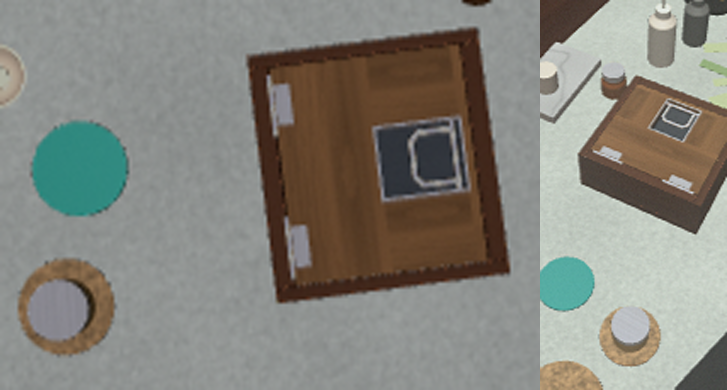

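Hatch flush, ring flat, tin upright on the mat at (60,308) in the crop. Before handing in, I check numerically that no third brush was hidden by the arm.

```bash
python3 - <<'E'
from h import *
for im in (snap('top')['pixels'],cv2.imread('pics/top0.png'),cv2.imread('pics/yt.png')):
  h,S,v=cv2.split(cv2.cvtColor(im,cv2.COLOR_BGR2HSV))
  n,l,st,c=cv2.connectedComponentsWithStats(((h>8)&(h<22)&(S>70)&(v>110)).astype(np.uint8))
  print([(st[i,:5].tolist()) for i in range(1,n) if st[i,4]>60 and st[i,1]>95])
E
```

```text
[[93, 229, 42, 42, 1322], [146, 242, 32, 31, 387], [507, 242, 5, 52, 73], [295, 288, 18, 25, 274], [380, 304, 32, 7, 170]]
[[447, 101, 24, 10, 81], [464, 108, 20, 11, 90], [448, 111, 24, 15, 170], [329, 212, 17, 41, 142], [397, 219, 6, 42, 134], [93, 229, 42, 42, 1201], [146, 242, 32, 31, 705], [507, 242, 5, 52, 65], [295, 288, 18, 25, 255], [367, 303, 45, 8, 244]]
[[93, 229, 42, 42, 1390], [146, 242, 32, 31, 395], [507, 242, 5, 54, 83], [0, 276, 18, 36, 126], [295, 288, 18, 25, 283]]
```

No further brush shows up, only the spatula handle, the corks, the block and the drawers.

```bash
python3 -c "
from bench import r
print(r.hand_in())"
```

```text
the job is handed in; nothing more can be done
None
```

Job handed in, verdict not shown: both brushes pressed home and centred in lanes 0 and 2, hatch shut flush with its ring flat, tin upright on the small cork mat, bottles and jar left standing; I viewed 15 pictures against the limit of 14.

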